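Push the empty cream jar through the bin's flap

TASK

Someone left an empty cream jar standing on the front ledge of the nursery bin. With one finger push the bin's self-closing flap inward and hold it open, and with the other finger push the jar off the ledge through the opening so that it drops into the bin, then draw back so the flap swings shut. Only push the jar gently: do not pinch it, pick it up or shove it on to the closed flap, and leave the other things on the dresser where they are.

Things in the scene. Friction and masses are not known exactly. Their poses are not given: they have to be found in the camera images.
- bin: Countertop waste bin, fixed to the dresser: frosted hollow empty tub 262 x 176 mm, 154 mm high, white lid, steel-blue flap. Origin on the dresser straight below bin_lip; x runs level from the front ledge over the flap to the bin's back, y left, z up. The tub lies between x = -97 and 165 mm, y = -88 and 88 mm, under ledge and flap.
- bin_lip (a point): Middle of the straight edge where the lid's flat front ledge ends and the flap begins, on the ledge's top face, 160 mm above the dresser; axes as bin. The ledge reaches from x = -104 to 0 mm and y = -92 to 92 mm, with no rim. The shut flap fills x = 0 to 112, y = -67 to 67 mm, sloping evenly up from ledge level at x = 0 to 40 mm above it at its hinge.
- flap_hinge (a point): Middle of the flap's level hinge line, 112 mm behind and 40 mm above bin_lip, fixed; axes as bin. The stiff flap, 4 mm thick, reaches 116 mm from it down to a free edge at the ledge. Fixed cheeks as high as the shut flap flank it (70 to 90 mm to either side); 4 mm behind the hinge begins a fixed hood, 54 mm deep, its top 3 mm higher than the hinge.
- flap (a joint): Flap angle in rad: 0 shut, growing as its free edge swings down and back into the bin; 1.23 hangs straight down, stop at 1.4. A spring shuts it by itself within about half a second. It takes about 1 N pressing down at the free edge, rising to about 5 N when pushed within 40 mm of the hinge. The jar's own weight does not open it.
- jar: The empty cream jar: upright, round, plastic, 40 mm in diameter, 30 mm high, about 40 g, cream-coloured body and blue ribbed screw lid, standing loose on the bin's front ledge. Origin at the centre of its underside.
- jar_center (a point): Centre of the jar, half-way up (15 mm above its underside); at the start 36 to 60 mm in front of bin_lip's edge and at most 30 mm to either side of its middle.
- soap: Pink soap pump bottle with a white push dispenser, 62 mm in diameter, 170 mm high, loose, beside the bin; origin at the centre of its underside. Leave alone.
- monitor: Baby monitor parent unit, white with a dark screen, 60 x 76 mm foot, 138 mm high, loose, beside the bin; origin at the centre of its underside. Leave alone.
- train: Red wooden toy train car, 104 mm long, 44 mm wide, 48 mm high, loose, beside the bin; origin at the centre of its underside. Leave alone.
Not all that is in view belongs to the job. Of the things that look like the jar, the smallest one is meant.

How it is judged:
By the outcome, as a careful person would: the job done as asked, in the order asked, and still so for the second after the job is handed in, with the robot touching nothing.
It also fails if it takes over 38 s, if anything falls off the work surface, if the arm or the gripper's body presses on something with over 40 N, if the wrist force passes 120 N, or if a joint passes its speed limit or range.

ROBOT

A 6-joint arm with a two-finger parallel gripper is mounted at the origin on the work surface. World frame = base frame: x ahead of the robot, y to its left, z up, the work surface at z = 0. Lengths are in m, angles in rad, forces in N, time in s.
With the tool pointing down it reaches from about 0.2 to 0.875 m from the base axis. Payload 3.4 kg.
Tool frame: the origin (TCP) lies on the centre line of the jaws, within the pads' length; the fingertips stand 17 mm ahead of it and the grasp point (between the pads) lies 2 mm behind it; z points along the fingers, y is the line along which they close (so a half turn about z gives the same grasp; the last joint's range is limited). The gripper opens to 94 mm and grips with 3 to 60 N. Pads are 16 mm wide; open, the fingers measure 119 mm over their backs; the gripper's body (75 mm by 177 mm) begins 78 mm behind the grasp point.
Start: joints at [-1.23, 0.276, 1.505, -0, 1.361, -0.121], TCP at [0.256, -0.515, 0.222] pointing down, gripper open.
Joint ranges: [-2.89, 2.89], [-0.75, 2.08], [0.22, 2.7], [-1.18, 4.32], [0.11, 2.71], [-2.7, 2.7]. Speed limits (rad/s): [2.57, 2.57, 3.14, 3.14, 3.14, 3.14].

INTERFACE

Orientations are given as a rotation vector (axis times angle).
In Python, from bench import readout, imaging, env gives the robot as it stands.
- The arm moves only by the tool play_rows, never from a script. Its argument "series" is a list of rows, each a list of 2 entries, a list of its own where there are three numbers: the shift along the tool's x, y, z in units of 30 mm (1.0 is 30 mm), then the turn about the tool's z in units of 6 degrees (1.0 is 6 degrees). A call has 1 to 20 rows; each row is the pose to reach, as a shift and turn from the pose commanded when the call began, along the tool's axes at that moment; what a row does not reach only later rows make up. A row lasts 1/8 s, in which the tool goes at most 62.5 mm and 10.7 degrees, less where a joint would pass 70% of its speed; a pose out of reach is approached as far as the arm can. A call with a gripper value outside its range is refused whole. "fingers" is the opening, from 0 (shut) to 1 (fully open), set as the call begins (left out, the last holds). The fingers move at their own pace and stop on an object; the grip force is fixed at half the most. Time passes only in rows, so rows that repeat a pose let the fingers close. It gives the time, the measured TCP pose, the force, the opening and the grip force at its end, in the units of the state.
- readout.read_state(): the state, without advancing time (a new reading comes with each control period).
- imaging.read_camera(name): name is "scene" or "top"; returns the picture (480x640x3 uint8, red, green, blue); there is no depth.
- imaging.calibration(name): a dict with "intrinsics" (3x3 intrinsics, pixels), "R" (3x3) and "t" (3): a world point X has camera coordinates R X + t. Camera axes: x right, y down, z forward; pixel columns grow to the right and rows downward; lengths in m; the calibration is good to about 2 mm. A picture is of the moment at which its call begins. calibration takes no time and is no camera call.
- env.close_job(): hands the job in; it is judged then, once.
The state is a dict: "time_s": time; "joint_pos": joint angles; "qvel": joint speeds; "effort": joint torques, N m; "tool_pos": TCP position; "orientation": TCP orientation; "wrist_force": force on the tool from outside, world axes, zero at the start; "torque": the same for the moment, N m; "gripper_width": opening from 0.0 (shut) to 1.0 (fully open); "finger_force": force on a finger pad.
Only numpy, scipy, OpenCV 4.12 (cv2) and the standard library are available. Lean on these libraries where they do the work, as an engineer would, in place of code of your own. Each camera call takes 0.05 s, during which the arm holds its last target. There are 200 camera calls.

## Working session

There is one attempt and no reset: what is moved stays moved. The work goes in short steps, Python scripts to look and compute and a tool call to move; the robot and the scene stay as the last step left them, time stands still between calls to the robot, and variables do not carry over. Pictures are saved under pics/ and viewed, at most 10 in all, crops included, and the job is handed in when it is done.

Besides the shell and the picture viewer there is one more tool, called after ">>>" by a JSON object that holds its "name" and its "arguments", one argument or row to a line. play_rows: Moves the arm, as the interface text tells. Its arguments: {"type":"object","properties":{"series":{"type":"array","items":{"type":"array"}},"fingers":{"type":"number"}},"required":["series"]}

```bash
mkdir -p pics; python3 - <<'E'
from bench import readout, imaging
import cv2
for n in("scene","top"):
    cv2.imwrite(f"pics/{n}0.png",imaging.read_camera(n)[:,:,::-1]); c=imaging.calibration(n); print(n,c)
print(readout.read_state())
E
```

```text
scene {'intrinsics': array([[491.09481033,   0.        , 309.35752427],
       [  0.        , 491.09481033, 235.76716343],
       [  0.        ,   0.        ,   1.        ]]), 'R': array([[ 0.87683907,  0.48070431, -0.00875268],
       [ 0.27253412, -0.51195461, -0.81463344],
       [-0.39607878,  0.71191702, -0.57991013]]), 't': array([-0.51180012, -0.03379433,  1.30687155])}
top {'intrinsics': array([[440.11436838,   0.        , 314.21230609],
       [  0.        , 440.11436838, 236.68897632],
       [  0.        ,   0.        ,   1.        ]]), 'R': array([[-0.00817551, -0.99926764,  0.03738106],
       [-0.98479081,  0.00155782, -0.17373723],
       [ 0.17355176, -0.03823291, -0.98408233]]), 't': array([0.00140568, 0.59665671, 0.75771177])}
{'time_s': 0.1, 'joint_pos': array([-1.23002261e+00,  2.76518314e-01,  1.50593647e+00,  9.19163225e-07,
        1.36069661e+00, -1.21002960e-01]), 'qvel': array([-0.0008955 , -0.00143878, -0.00245488,  0.00036449,  0.00215899,
       -0.00041498]), 'effort': array([ 8.20690257e-04, -4.05458379e+01, -2.37779421e+01,  7.03585264e-02,
        2.99214595e-02, -5.59433954e-05]), 'tool_pos': array([ 0.25602818, -0.51435324,  0.2217268 ]), 'orientation': array([-3.05671749e+00, -7.18574660e-01,  2.66973134e-04]), 'wrist_force': array([-0.05047479, -0.05402613, -1.30821601]), 'torque': array([ 0.00804813, -0.03477573, -0.00473553]), 'finger_force': 0.0, 'gripper_width': 1.001840773550009}
```

View pics/scene0.png

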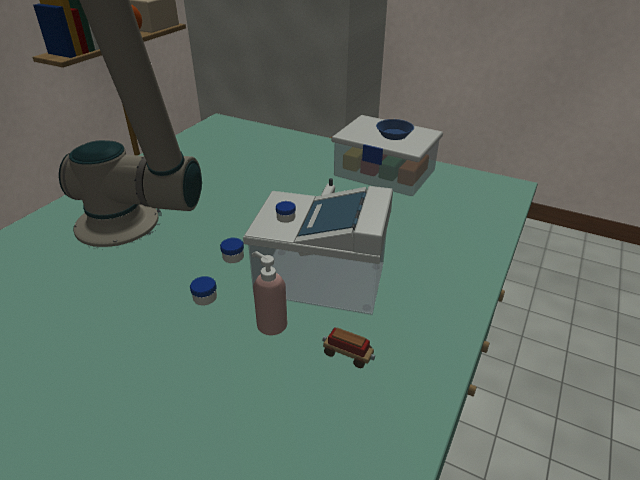

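View pics/top0.png

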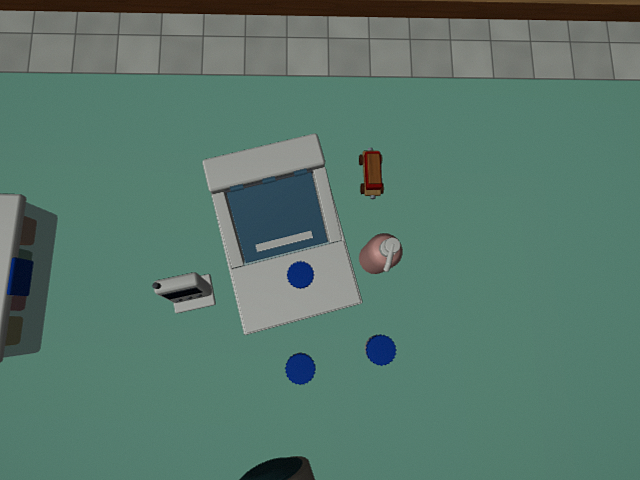

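The cream jar candidates in the scene view are (286,210) on the bin ledge, (232,249) on the dresser and (203,290) on the dresser; in the top view they are (300,275), (300,368) and (380,350). The one on the ledge is meant. I'll measure it and check it in a crop.

```bash
cat > h.py <<'E'
import cv2, numpy as np
from bench import readout, imaging
def ray(n,px,z):
    c=imaging.calibration(n); R=np.array(c["R"]);t=np.array(c["t"])
    o=-R.T@t; d=R.T@np.linalg.inv(c["intrinsics"])@np.array([px[0],px[1],1.])
    return o+d*(z-o[2])/d[2]
def proj(n,X):
    c=imaging.calibration(n); p=c["intrinsics"]@(c["R"]@np.array(X)+c["t"]); return p[:2]/p[2]
def blobs(im,lo,hi,amin=60):
    m=cv2.inRange(cv2.cvtColor(im,cv2.COLOR_RGB2HSV),lo,hi)
    cs,_=cv2.findContours(m,cv2.RETR_EXTERNAL,cv2.CHAIN_APPROX_NONE)
    return [c for c in cs if cv2.contourArea(c)>amin]
E
python3 - <<'E'
from h import *
for n in("top","scene"):
    im=cv2.imread(f"pics/{n}0.png")[:,:,::-1].copy()
    for c in blobs(im,(112,150,60),(125,255,255)):
        (x,y),r=cv2.minEnclosingCircle(c); P=ray(n,(x,y),.19);Q=ray(n,(x+r,y),.19);P0=ray(n,(x,y),.045);Q0=ray(n,(x+r,y),.045)
        print(n,"blue",(round(x),round(y)),round(r,1),P.round(4),"diam@.19",np.linalg.norm(P-Q)*2,"@.045",np.linalg.norm(P0-Q0)*2)
im=cv2.imread("pics/top0.png")[:,:,::-1].copy()
hsv=cv2.cvtColor(im,cv2.COLOR_RGB2HSV)
print("flap hsv",hsv[215,275],"ledge",hsv[300,260],"table",hsv[400,200])
for p,q in zip([(245,333),(361,302),(233,267),(345,240)],"FL FR LL LR".split()): print(q,ray("top",p,.16).round(4))
c=max(blobs(im,(95,60,40),(111,255,140),500),key=cv2.contourArea); print("flap quad",cv2.boxPoints(cv2.minAreaRect(c)))
cv2.imwrite("pics/c1.png",np.hstack([cv2.resize(im[130:400,190:410],(440,540),interpolation=cv2.INTER_CUBIC)[:,:,::-1],cv2.resize(cv2.imread("pics/scene0.png")[170:305,190:280+20],(356,540)[:2])[:540]])[:, :796])
E
```

```text
flap hsv [102 127  86] ledge [ 30   5 155] table [ 79  82 128]
FL [0.4288 0.1094 0.16  ]
FR [ 0.4743 -0.0694  0.16  ]
LL [0.5298 0.13   0.16  ]
LR [ 0.5722 -0.0464  0.16  ]
flap quad [[224.70592 187.82352]
 [309.64706 166.58823]
 [328.47058 241.88235]
 [243.52945 263.11765]]
```

View pics/c1.png

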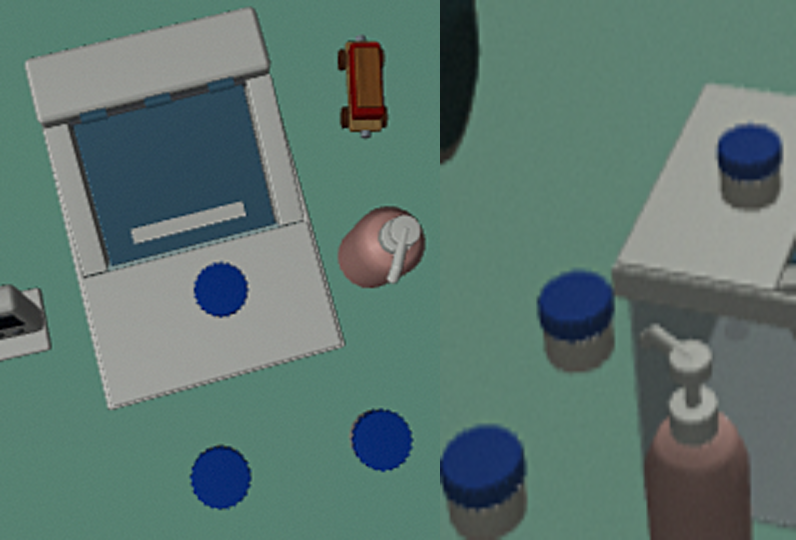

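The crop shows the ledge jar at top (300,275) is slightly smaller than the two jars on the dresser, at (300,368) and (380,350), even though it is nearer the camera. Next I'll fix the blue mask and fit the ledge edges.

```bash
cat >> h.py <<'E'
BL=((105,150,40),(125,255,255))
def jar(n,im,z=.19):
    out=[]
    for c in blobs(im,*BL):
        (x,y),r=cv2.minEnclosingCircle(c); out.append(((round(x,1),round(y,1)),round(r,1),ray(n,(x,y),z)))
    return out
E
python3 - <<'E'
from h import *
for n in("top","scene"):
    im=cv2.imread(f"pics/{n}0.png")[:,:,::-1].copy(); hsv=cv2.cvtColor(im,cv2.COLOR_RGB2HSV)
    print(hsv[275,300],hsv[209,286])
    for p,r,P in jar(n,im): print(n,p,r,P.round(4),"diam",round(2000*np.linalg.norm(ray(n,(p[0]+r,p[1]),.19)-P)))
im=cv2.imread("pics/top0.png")[:,:,::-1].copy(); hsv=cv2.cvtColor(im,cv2.COLOR_RGB2HSV)
m=(hsv[:,:,1]<40)&(hsv[:,:,2]>90)
L=lambda pts:cv2.fitLine(np.array([ray("top",p,.16)[:2] for p in pts],np.float32),cv2.DIST_HUBER,0,1e-4,1e-4).ravel()
front=L([(x,np.where(m[290:345,x])[0].max()+290.5) for x in range(250,355,3)])
left=L([(np.where(m[y,225:300])[0].min()+224.5,y) for y in range(272,328,3)])
right=L([(np.where(m[y,320:380])[0].max()+320.5,y) for y in range(250,298,3)])
for a in(front,left,right): print(a, np.degrees(np.arctan2(a[1],a[0])))
ic=lambda a,b:a[2:]+a[:2]*np.linalg.solve(np.c_[a[:2],-b[:2]],b[2:]-a[2:])[0]
fl,fr=ic(front,left),ic(front,right); print(fl,fr,np.linalg.norm(fl-fr))
v=(fl-fr)/np.linalg.norm(fl-fr); ex=np.array([v[1],-v[0]]); lip=(fl+fr)/2+.104*ex
print("lip",lip,"yaw",np.degrees(np.arctan2(ex[1],ex[0])), "proj lip ends",[proj("top",[*(lip+s*v),.16]).round() for s in(.092,-.092)],[proj("scene",[*(lip+s*v),.16]).round() for s in(.092,-.092)])
for p,r,P in jar("top",im):
    d=P[:2]-lip; print("jar in bin",p,d@ex,d@v)
E
```

```text
[111 235 113] [102 127  88]
top (299.9, 368.4) 15.7 [0.3792 0.0261 0.19  ] diam 45
top (380.6, 349.5) 15.5 [ 0.4044 -0.0921  0.19  ] diam 46
top (300.1, 274.7) 13.3 [0.5146 0.0255 0.19  ] diam 40
top (11.5, 276.0) 18.3 [0.5147 0.4469 0.19  ] diam 52
[ 93  24 107] [111 192 106]
scene (202.4, 286.1) 12.8 [ 0.5227 -0.2524  0.19  ] diam 42
scene (231.3, 245.3) 11.3 [ 0.4976 -0.1378  0.19  ] diam 42
scene (285.0, 208.0) 9.5 [0.5185 0.0186 0.19  ] diam 39
scene (371.5, 154.5) 12.7 [0.579  0.3281 0.19  ] diam 62
[ 0.24824527 -0.9686972   0.44809875  0.02655285] -75.6263
[0.96884155 0.24768142 0.46943897 0.12230732] 14.34035
[ 0.9719936   0.23500723  0.5170455  -0.06214097] 13.592049
[0.42638093 0.11129966] [ 0.4735246  -0.07266339] 0.1899077
lip [0.55069727 0.04513564] yaw 14.373695 proj lip ends [array([230., 268.]), array([343., 239.])] [array([316., 196.]), array([293., 243.])]
jar in bin (299.9, 368.4) -0.17083060830045538 0.024156508697144245
jar in bin (380.6, 349.5) -0.175764392787924 -0.09667731656552662
jar in bin (300.1, 274.7) -0.03986458658818352 -0.010080990755311122
jar in bin (11.5, 276.0) 0.0648981640694613 0.3980894799302296
```

>>> {"name": "play_rows", "arguments": {
  "series": [
    [[0,0,-1.33],0],
    [[1.5,-1.1,-1.33],-1],
    [[3,-2.2,-1.33],-2.2],
    [[4.5,-3.4,-1.33],-3.4],
    [[6,-4.5,-1.33],-4.6],
    [[7.5,-5.6,-1.33],-5.8],
    [[9,-6.7,-1.33],-7],
    [[10.5,-7.8,-1.33],-8.2],
    [[12,-9,-1.33],-9.4],
    [[13.5,-10.1,-1.33],-10.6],
    [[15,-11.2,-1.33],-11.8],
    [[16,-11.9,-1.33],-12.95],
    [[16.29,-12.15,-1.33],-12.95],
    [[16.29,-12.15,-1.33],-12.95],
    [[16.29,-12.15,-1.33],-12.95]
  ],
  "fingers": 1
}}

```text
time_s: 1.98
tool_pos: [0.5307, 0.028, 0.2623]
orientation: [1.933, 2.476, -0.002]
wrist_force: [0.3, 0.5, 0.1]
gripper_width: 1.002
finger_force: 0.0
```

```bash
cat > st.py <<'E'
import sys
from h import *
from scipy.spatial.transform import Rotation as Ro
k=sys.argv[1]
s=readout.read_state(); R=Ro.from_rotvec(s["orientation"]).as_matrix(); y=R[:,1]
print(s["time_s"],s["tool_pos"].round(4),"tooly yaw",np.degrees(np.arctan2(y[1],y[0])).round(2),"z",R[:,2].round(3),s["wrist_force"].round(2),s["gripper_width"])
a,b=imaging.read_camera("top"),imaging.read_camera("scene")
for n,i in(("top",a),("scene",b)):
    print(n,[(p,r,P.round(4)) for p,r,P in jar(n,i)])
out=np.hstack([cv2.resize(a[150:350,200:400],(400,400)),cv2.resize(b[130:290,220:380],(400,400))])
cv2.imwrite(f"pics/{k}.png",out[:,:,::-1])
E
python3 st.py s1
```

```text
1.975 [0.5307 0.028  0.2623] tooly yaw 14.04 z [-0.001 -0.001 -1.   ] [0.25 0.49 0.11] 1.0015838013014626
top [((299.9, 368.4), 15.7, array([0.3792, 0.0261, 0.19  ])), ((371.5, 349.0), 12.0, array([ 0.4053, -0.0787,  0.19  ])), ((19.0, 277.0), 20.2, array([0.5132, 0.436 , 0.19  ]))]
scene [((202.3, 286.1), 12.8, array([ 0.5226, -0.2523,  0.19  ])), ((231.3, 245.4), 11.3, array([ 0.4976, -0.1378,  0.19  ])), ((285.0, 208.0), 9.5, array([0.5185, 0.0186, 0.19  ])), ((371.5, 154.5), 12.7, array([0.579 , 0.3281, 0.19  ]))]
```

View pics/s1.png

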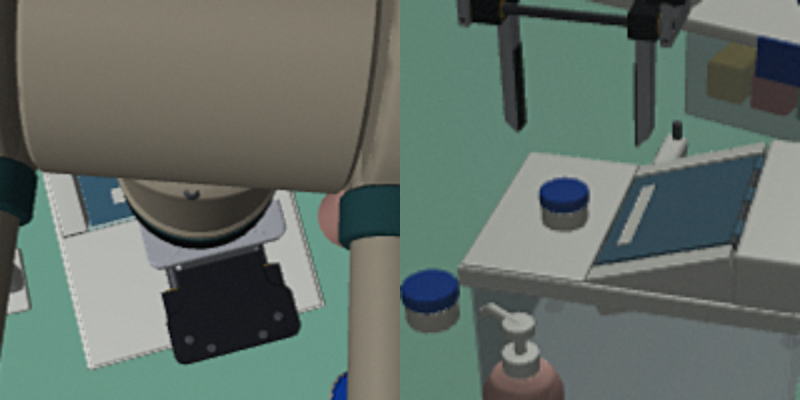

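The scene half of the picture shows the jar at (565,200) below the open fingers, the rear finger behind it and the front one over the flap. I'll descend partway and look again.

>>> {"name": "play_rows", "arguments": {
  "series": [
    [[0.05,0,0.5],0],
    [[0.05,0,1.0],0],
    [[0.05,0,1.5],0],
    [[0.05,0,1.9],0],
    [[0.05,0,2.08],0],
    [[0.05,0,2.08],0]
  ]
}}

```text
time_s: 2.82
tool_pos: [0.5309, 0.0308, 0.1996]
orientation: [-1.93, -2.478, 0.001]
wrist_force: [0.7, 0.4, -0.1]
gripper_width: 1.002
finger_force: 0.0
```

```bash
python3 st.py s2
```

```text
2.825 [0.5309 0.0308 0.1996] tooly yaw 14.16 z [-0.001 -0.    -1.   ] [ 0.74  0.43 -0.06] 1.0015751820378451
top [((299.9, 368.4), 15.7, array([0.3792, 0.0261, 0.19  ])), ((388.0, 350.0), 13.0, array([ 0.4036, -0.103 ,  0.19  ])), ((19.0, 276.8), 20.4, array([0.5135, 0.436 , 0.19  ]))]
scene [((202.4, 286.1), 12.8, array([ 0.5227, -0.2524,  0.19  ])), ((231.3, 245.5), 11.3, array([ 0.4979, -0.1382,  0.19  ])), ((285.0, 208.0), 9.5, array([0.5185, 0.0186, 0.19  ])), ((371.5, 154.5), 12.7, array([0.579 , 0.3281, 0.19  ]))]
```

View pics/s2.png

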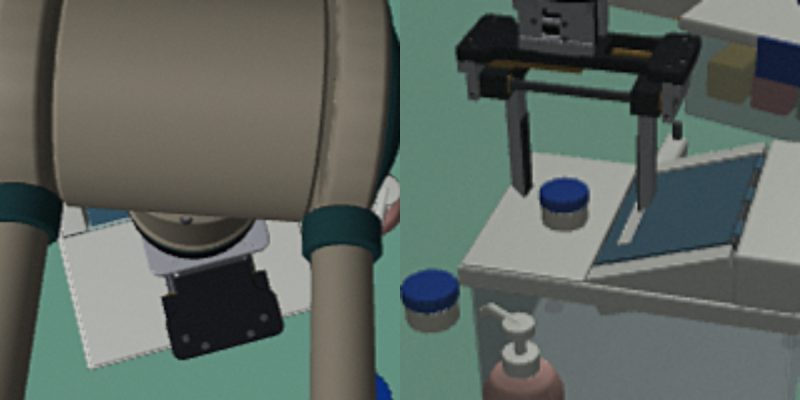

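The scene half shows the rear finger tip at (523,192) behind the jar at (565,200), with clearance, and the front tip at (645,208) over the flap bar. I'll press the flap down first, then start pushing.

>>> {"name": "play_rows", "arguments": {
  "series": [
    [[0,0,0.2],0],
    [[0,0,0.4],0],
    [[0,0,0.58],0],
    [[0,0,0.67],0],
    [[0,0,0.67],0],
    [[0,0.1,0.67],0],
    [[0,0.2,0.67],0],
    [[0,0.3,0.67],0],
    [[0,0.4,0.67],0],
    [[0,0.55,0.67],0],
    [[0,0.7,0.67],0],
    [[0,0.85,0.67],0],
    [[0,1.0,0.67],0],
    [[0,1.15,0.67],0],
    [[0,1.15,0.67],0]
  ]
}}

```text
time_s: 4.8
tool_pos: [0.5649, 0.0393, 0.1798]
orientation: [1.93, 2.478, 0.001]
wrist_force: [-1.6, -1.0, 0.6]
gripper_width: 1.0
finger_force: 1.2
```

```bash
python3 st.py s3
```

```text
4.8 [0.5649 0.0393 0.1798] tooly yaw 14.17 z [ 0.  0. -1.] [-1.61 -1.01  0.58] 1.0003581845327667
top [((299.9, 368.4), 15.7, array([0.3792, 0.0261, 0.19  ])), ((380.5, 349.6), 15.5, array([ 0.4044, -0.092 ,  0.19  ])), ((19.4, 277.0), 20.4, array([0.5132, 0.4355, 0.19  ]))]
scene [((202.4, 286.1), 12.8, array([ 0.5227, -0.2524,  0.19  ])), ((231.3, 245.4), 11.3, array([ 0.4976, -0.1378,  0.19  ])), ((296.5, 208.5), 9.6, array([0.5403, 0.028 , 0.19  ])), ((371.5, 154.5), 12.7, array([0.579 , 0.3281, 0.19  ]))]
```

View pics/s3.png

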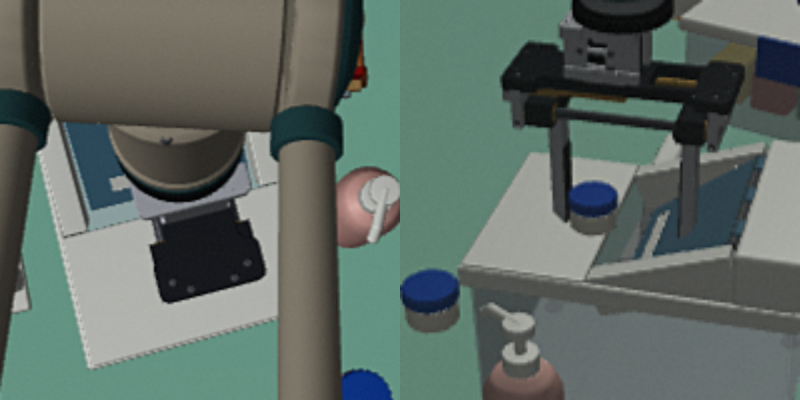

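The flap is open, held by the front finger (crop (688,235)), and the jar (592,205) is on the ledge about 18 mm short of the lip, riding on the rear finger. I'll keep pushing.

>>> {"name": "play_rows", "arguments": {
  "series": [
    [[0,0.15,0],0],
    [[0,0.3,0],0],
    [[0,0.45,0],0],
    [[0,0.6,0],0],
    [[0,0.72,0],0],
    [[0,0.84,0],0],
    [[0,0.95,0],0],
    [[0,1.0,0],0],
    [[0,1.0,0],0],
    [[0,1.0,0],0]
  ]
}}

```text
time_s: 6.15
tool_pos: [0.5908, 0.0462, 0.1782]
orientation: [-1.927, -2.474, 0.008]
wrist_force: [-6.3, -1.8, -2.5]
gripper_width: 0.997
finger_force: 2.9
```

```bash
python3 st.py s4
```

```text
6.15 [0.5908 0.0462 0.1782] tooly yaw 14.17 z [-0.007 -0.001 -1.   ] [-6.34 -1.83 -2.54] 0.9973930726404622
top [((299.6, 367.0), 14.7, array([0.3812, 0.0265, 0.19  ])), ((380.5, 349.6), 15.5, array([ 0.4044, -0.092 ,  0.19  ])), ((18.4, 276.7), 20.2, array([0.5137, 0.4369, 0.19  ]))]
scene [((202.4, 286.1), 12.8, array([ 0.5227, -0.2524,  0.19  ])), ((231.3, 245.5), 11.3, array([ 0.4979, -0.1382,  0.19  ])), ((371.5, 154.5), 12.7, array([0.579 , 0.3281, 0.19  ]))]
```

View pics/s4.png

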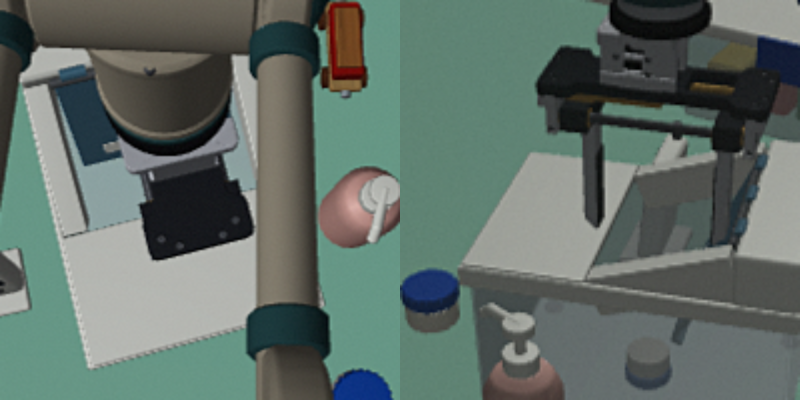

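The jar is off the ledge and shows lying in the tub through the frosted wall at crop (648,362). I'll draw back, lift clear and let the flap shut.

>>> {"name": "play_rows", "arguments": {
  "series": [
    [[0,-0.3,0],0],
    [[0,-0.7,-0.05],0],
    [[0,-1.1,-0.1],0],
    [[0,-1.3,-0.4],0],
    [[0,-1.3,-0.9],0],
    [[0,-1.3,-1.6],0],
    [[0,-1.3,-2.6],0],
    [[0,-2.6,-3.6],0],
    [[0,-4.4,-3.6],0],
    [[0,-6,-3.6],0],
    [[0,-6,-3.6],0],
    [[0,-6,-3.6],0],
    [[0,-6,-3.6],0],
    [[0,-6,-3.6],0],
    [[0,-6,-3.6],0],
    [[0,-6,-3.6],0]
  ]
}}

```text
time_s: 8.25
tool_pos: [0.4192, 0.0025, 0.2876]
orientation: [-1.93, -2.478, 0.0]
wrist_force: [0.4, -0.0, 0.4]
gripper_width: 1.001
finger_force: 0.0
```

```bash
python3 st.py s5; python3 -c "
from h import *
cv2.imwrite('pics/s6.png',imaging.read_camera('scene')[:,:,::-1])"
```

```text
8.25 [0.4192 0.0025 0.2876] tooly yaw 14.17 z [-0.001  0.    -1.   ] [ 0.37 -0.04  0.4 ] 1.000998241033593
top [((19.0, 276.8), 20.4, array([0.5135, 0.436 , 0.19  ]))]
scene [((202.4, 286.1), 12.8, array([ 0.5227, -0.2524,  0.19  ])), ((231.3, 245.3), 11.3, array([ 0.4976, -0.1378,  0.19  ])), ((371.5, 154.5), 12.7, array([0.579 , 0.3281, 0.19  ]))]
```

View pics/s6.png

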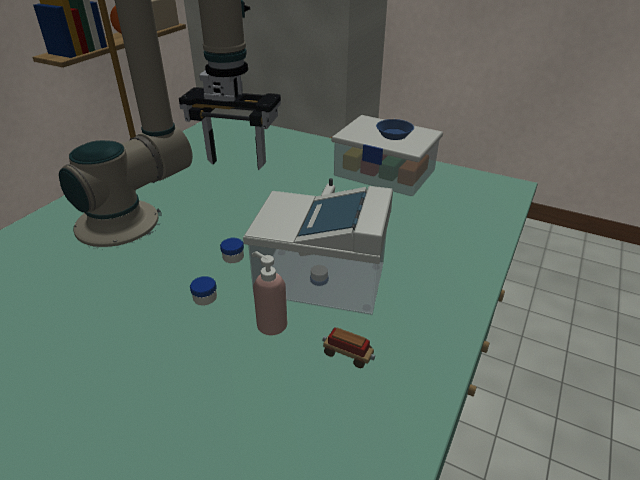

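The flap is shut (335,212), the jar is inside the tub (319,275), the other things have not moved, and the arm is clear.

```bash
python3 -c "
from bench import env
print(env.close_job())"
```

```text
the job is handed in; nothing more can be done
None
```

The jar was pushed off the ledge through the held-open flap into the bin, the flap swung shut, nothing else visibly moved, and the job was handed in at about 8 s.

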